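Push the stray parts bin home

ROBOT

A 7-joint arm with a two-finger parallel gripper is mounted at the origin on the work surface. World frame = base frame: x ahead of the robot, y to its left, z up, the work surface at z = 0. Lengths are in m, angles in rad, forces in N, time in s.
With the tool pointing down it reaches from about 0.4 to 0.85 m from the base axis. Payload 10.4 kg.
Tool frame: the origin (TCP) lies at the very end of the fingers, on their centre line; the grasp point (between the pads) lies 19 mm behind it; z points along the fingers, y is the line along which they close (so a half turn about z gives the same grasp; the last joint's range is limited). The gripper opens to 87 mm and grips with 3 to 60 N. Pads are 19 mm wide; open, the fingers measure 117 mm over their backs; the gripper's body (75 mm by 190 mm) begins 51 mm behind the grasp point.
Start: joints at [1.288, 0.332, -0.065, 1.46, 0.022, 1.35, -0.088], TCP at [0.161, -0.604, 0.223] pointing down, gripper open.
Joint ranges: [-2.6, 2.6], [-0.5, 2.12], [-1.47, 1.34], [0.16, 2.42], [-1.27, 4.41], [0.06, 2.06], [-2.6, 2.6]. Speed limits (rad/s): [2.22, 2.22, 2.79, 2.79, 3.14, 3.14, 3.14].

INTERFACE

Orientations are given as a unit quaternion [x, y, z, w].
In Python, from bench import status, camera, order gives the robot as it stands.
- The arm moves only by the tool jog_arm, never from a script. Its argument "plan" is a list of rows, each a list of 7 numbers: the turn, a rotation vector about the tool's x, y, z in rad, then the shift along the tool's x, y, z in mm, then the opening, from -1 (shut) to 1 (fully open). A call has 1 to 12 rows; each row is the pose to reach, as a shift and turn from the pose commanded when the call began, along the tool's axes at that moment; what a row does not reach only later rows make up. A row lasts 1/10 s, in which the tool goes at most 50 mm and 8.59 degrees, less where a joint would pass 70% of its speed; a pose out of reach is approached as far as the arm can. A call with a gripper value outside its range is refused whole. The fingers move at their own pace and stop on an object; "squeeze" is the grip in N (left out, the last holds). Time passes only in rows, so rows that repeat a pose let the fingers close. It gives the time, the measured TCP pose, the force, the opening and the grip force at its end, in the units of the state.
- status.read_state(): the state, without advancing time (a new reading comes with each control period).
- camera(name): name is "side" or "top"; returns a dict with "image" (400x640x3 uint8, red, green, blue), "z_map" (400x640 float32, m along the optical axis (not along the pixel's ray), 0 where there is no reading), "fx", "fy", "cx", "cy" (pixels), "k1" (the pictures are not rectified: a ray, as slopes to the right and down, at radius r is drawn at 1 + k1 r^2 times it, then the intrinsics apply), "world_from_camera" (4x4, takes a point from camera to world coordinates). Camera axes: x right, y down, z forward; pixel columns grow to the right and rows downward; lengths in m; the calibration is good to about 2 mm. A picture is of the moment at which its call begins.
- order.close_job(): hands the job in; it is judged then, once.
The state is a dict: "time": time; "joint_positions": joint angles; "joint_vel": joint speeds; "joint_torque": joint torques, N m; "ee_pos": TCP position; "eef_rot": TCP orientation; "ft_force": force on the tool from outside, world axes, zero at the start; "torque": the same for the moment, N m; "width": finger opening in m; "grip_force": force on a finger pad.
Only numpy, scipy, OpenCV 4.12 (cv2) and the standard library are available. Lean on these libraries where they do the work, as an engineer would, in place of code of your own. Each camera call takes 0.05 s, during which the arm holds its last target. There are 200 camera calls.

TASK

The red parts bin has been left out on the counter: push it along the counter into the empty bay with the red floor patch, between the bay's yellow lines, until its back is flush against the aluminium rail. Only push it with the fingers, never lift or tip it, and leave the two black bins, the brass coupling and the tin where they are.

Things in the scene. Friction and masses are not known exactly. Their poses are not given: they have to be found in the camera images.
- red_bin: loose red open-topped stock bin, 100 mm wide (y), 110 mm deep (x), 60 mm high, 0.3 to 0.65 kg, filled with fixed brass fittings (to 41 mm height). Upright walls: sides and back 60 mm high, front 40 mm (white label, towards the robot). Origin: centre of the underside; +x points to its back wall, z up. Starts askew by up to 0.3 rad in front of the row of bays
- bay: empty bay: flat red painted patch, 80 x 70 mm. Origin on the counter, where the red bin's origin comes when its back touches the rail and it is midway between the yellow lines; x points squarely into the rail, y along it. One of three bays side by side, 150 mm apart; 12 mm wide yellow painted lines bound it, inner edges 69 mm from its middle (19 mm beside a centred bin)
- rail: fixed aluminium stop rail, 480 mm long (along its y), 50 mm high, screwed to the counter. Origin: foot of its front face, at mid-length; x points squarely through the rail, away from the robot. The bay's origin is 55 mm in front of this face
- bin_a: black stock bin with steel fittings, 100 mm wide (y), 110 mm deep (x), 60 mm high, 0.6 kg, loose, in another bay with its back to the rail; leave alone. Origin: centre of underside, x to its back. Clear gap to the next bay's centred bin 50 mm
- bin_b: black stock bin with copper fittings, 100 mm wide (y), 110 mm deep (x), 60 mm high, 0.6 kg, loose, in the remaining bay with its back to the rail; leave alone. Origin as bin_a
- coupling: loose brass pipe coupling standing on end, 40 mm across, 46 mm high, to one side of the work; leave alone. Origin: centre of underside
- tin: loose round white tin with a green band, 60 mm across, 50 mm high, on the other side of the work; leave alone. Origin: centre of underside
Things that resemble listed ones, but are neither listed nor needed, are in the scene too. What is shaped like the red_bin but green is not meant.

How it is judged:
By the outcome, as a careful person would: the job done as asked, in the order asked, and still so for the second after the job is handed in, with the robot touching nothing.
It also fails if it takes over 45 s, if anything falls off the work surface, if the arm or the gripper's body presses on something with over 40 N, if the wrist force passes 120 N, or if a joint passes its speed limit or range.

## Working session

There is one attempt and no reset: what is moved stays moved. The work goes in short steps, Python scripts to look and compute and a tool call to move; the robot and the scene stay as the last step left them, time stands still between calls to the robot, and variables do not carry over. Pictures are saved under pics/ and viewed, at most 10 in all, crops included, and the job is handed in when it is done.

Besides the shell and the picture viewer there is one more tool, called after ">>>" as name(argument=value, ...) on one line, values as JSON. jog_arm: Moves the arm, as the interface text tells. Its arguments: {"type":"object","properties":{"plan":{"type":"array"},"squeeze":{"type":"number"}},"required":["plan"]}

```bash
mkdir -p pics; ls
python3 - <<'E'
from bench import status, camera
import cv2,numpy as np
for n in("top","side"):
    c=camera(n); cv2.imwrite(f"pics/{n}0.png",c["image"][:,:,::-1]); np.savez(f"{n}0.npz",**c)
    print(n,c["fx"],c["fy"],c["cx"],c["cy"],c["k1"],np.round(c["world_from_camera"],3).tolist())
s=status.read_state();print(s["time"],s["ee_pos"],s["eef_rot"],s["width"])
E
```

```text
pics
top 474.1728788786565 474.1728788786565 322.64912170471956 198.98469757028516 -0.05544295698084217 [[-0.023, -0.991, 0.129, 0.411], [-1.0, 0.023, -0.004, 0.006], [0.001, -0.129, -0.992, 1.064], [0.0, 0.0, 0.0, 1.0]]
side 418.4065551285402 418.4065551285402 315.73580654302293 205.139809630903 -0.06994136740779353 [[0.986, -0.119, 0.119, 0.407], [-0.168, -0.724, 0.669, -0.784], [0.006, -0.679, -0.734, 0.891], [0.0, 0.0, 0.0, 1.0]]
0.1 [ 0.16047915 -0.60370961  0.22185991] [ 9.91573381e-01  1.29544846e-01 -8.74363215e-05 -5.96438502e-04] 0.08710482417972215
```

View pics/top0.png

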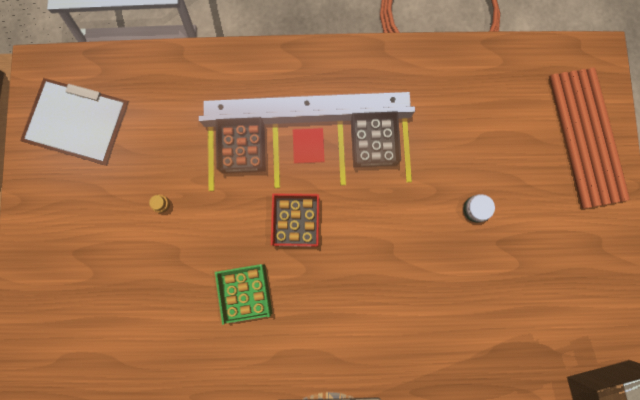

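View pics/side0.png

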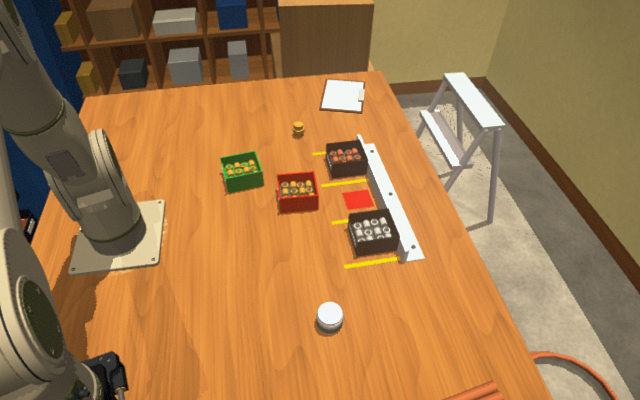

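The top view (up = +x, left = +y) shows the red bin at about (297,221) and the red patch at (308,146). The rail foot is near row 118, with black bins at (241,146) and (376,140). The coupling is at (159,204), the tin at (480,208), and the green decoy at (243,293). The side view agrees: red bin at (298,191), patch at (358,200).

```bash
cat > h.py <<'E'
import numpy as np, cv2
from bench import status, camera
def rays(c,uv):
    uv=np.asarray(uv,float).reshape(-1,2)
    d=np.c_[(uv[:,0]-c["cx"])/c["fx"],(uv[:,1]-c["cy"])/c["fy"]]; s=d.copy()
    for _ in range(8): s=d/(1+c["k1"]*(s**2).sum(1,keepdims=True))
    return np.c_[s,np.ones(len(s))]
def plane(c,uv,z):
    T=c["world_from_camera"]; d=rays(c,uv)@T[:3,:3].T; o=T[:3,3]
    return o+d*((z-o[2])/d[:,2])[:,None]
def cloud(c):
    v,u=np.mgrid[:400,:640]; T=c["world_from_camera"]
    P=rays(c,np.c_[u.ravel(),v.ravel()])*np.asarray(c["z_map"]).reshape(-1,1)
    return (P@T[:3,:3].T+T[:3,3]).reshape(400,640,3)
def hsv(c): return cv2.cvtColor(np.ascontiguousarray(c["image"]),cv2.COLOR_RGB2HSV)
def redmask(c):
    h=hsv(c); return (((h[...,0]<6)|(h[...,0]>173))&(h[...,1]>180)&(h[...,2]>60))
def comps(m,amin):
    n,l,s,ce=cv2.connectedComponentsWithStats(m.astype(np.uint8)); return [(l==i,s[i],ce[i]) for i in range(1,n) if s[i,4]>=amin]
def rect(P):
    (c,(w,h),a)=cv2.minAreaRect((P[:,:2]*1000).astype(np.float32)); a=(a+45)%90-45
    return np.round(c,1),np.round((w,h),1),round(np.radians(a),3)
E
python3 - <<'E'
from h import *
for n in("top","side"):
    c=dict(np.load(n+"0.npz")); C=cloud(c); h=hsv(c); print("==",n)
    for m,s,ce in comps(redmask(c),60):
        z=C[m][:,2]; uv=np.argwhere(m)[:,::-1]
        print("red",s,ce.round(1),"z",np.percentile(z,[5,50,95]).round(3),"plane0",rect(plane(c,uv,0)),"plane60",rect(plane(c,uv,.06)))
        # bin rim via cloud height
        k=C[m]; k=k[(k[:,2]>.048)&(k[:,2]<.07)]
        if len(k)>30: print("  rim cloud",len(k),rect(k),k[:,:2].min(0).round(3),k[:,:2].max(0).round(3))
    ym=(h[...,0]>22)&(h[...,0]<33)&(h[...,1]>200)&(h[...,2]>150)
    for m,s,ce in comps(ym,50):
        print("yel",s,rect(plane(c,np.argwhere(m)[:,::-1],0)))
    k=C[(C[...,2]>.044)&(C[...,2]<.056)&(C[...,0]>.55)&(abs(C[...,1])<.35)&(h[...,1]<70)&(h[...,2]>120)]
    print("rail",rect(k))
    for nm,b in dict(a=((C[...,1]>.09)),b=(C[...,1]<-.03)).items():
        k=C[b&(C[...,2]>.052)&(C[...,2]<.07)&(C[...,0]>.5)&(C[...,0]<.75)&(abs(C[...,1])<.26)&(h[...,2]<110)]
        if len(k)>20: print(nm,len(k),rect(k))
E
```

```text
== top
red [271 194  48  53 295] [290.3 214.4] z [0.037 0.059 0.063] plane0 (array([503.1,  66.4]), array([105.6, 117.3]), np.float64(-0.023)) plane60 (array([497.9,  63. ]), array([ 99.6, 110.7]), np.float64(-0.023))
  rim cloud 233 (array([499.6,  62.8]), array([ 99.4, 107.7]), np.float64(-0.042)) [0.444 0.012] [0.554 0.114]
rail (array([734.3,  33.7]), array([ 14.2, 477.5]), np.float64(0.019))
a 261 (array([668.1, 182.1]), array([108.8,  99.1]), np.float64(0.023))
b 326 (array([ 675.6, -125. ]), array([111.1, 116.3]), np.float64(0.02))
== side
red [278 172  40  28 144] [300.2 189.2] z [0.022 0.057 0.061] plane0 (array([509.7, 116.3]), array([117.4, 116.5]), np.float64(-0.107)) plane60 (array([502.8,  55.7]), array([109.5, 108.7]), np.float64(-0.107))
  rim cloud 107 (array([504.4,  60.1]), array([103.6, 104.7]), np.float64(-0.064)) [0.449 0.006] [0.557 0.109]
red [343 190  31  19 428] [357.6 199.2] z [-0.004 -0.001  0.002] plane0 (array([677.3,  31.4]), array([77.3, 66.3]), np.float64(0.025)) plane60 (array([659.1, -23.5]), array([72.1, 61.8]), np.float64(0.025))
yel [321 179  46   8 130] (array([651. , 105.9]), array([141.4,  12.3]), np.float64(0.013))
yel [332 219  17   6  59] (array([607.6, -45. ]), array([47.4, 12.3]), np.float64(0.021))
yel [344 257  53  12 217] (array([ 656.9, -193.7]), array([141. ,  12.8]), np.float64(0.018))
rail (array([737. ,  31.5]), array([ 15.1, 480.1]), np.float64(0.021))
a 187 (array([672.5, 180.5]), array([109.2, 106.2]), np.float64(0.01))
b 265 (array([ 679. , -120.1]), array([110. , 103.6]), np.float64(0.012))
```

```bash
cat >> h.py <<'E'
def fit(P):  # line fit mm: point, direction angle
    vx,vy,x,y=cv2.fitLine((P[:,:2]*1000).astype(np.float32),cv2.DIST_HUBER,0,.01,.01).ravel(); return np.array([x,y]),np.array([vx,vy])
def binpose(c,guess,show=True):
    """edges of red rim from mask near guess(mm); outer extents per row/col at z=60 mm"""
    m=np.zeros((400,640),bool)
    C=cloud(c); r=redmask(c)&(np.hypot(C[...,0]*1000-guess[0],C[...,1]*1000-guess[1])<85)&(C[...,2]>.02)
    uv=np.argwhere(r)[:,::-1]; P=plane(c,uv,.06)[:,:2]*1000
    out={}
    for nm,ax,sg in(("back",0,1),("left",1,1),("right",1,-1)):
        o=1-ax; b=np.round((P[:,o]-guess[o])/4).astype(int); pts=[]
        for k in range(-9,10):
            q=P[b==k]
            if len(q): pts.append(q[np.argmax(sg*q[:,ax])])
        pts=np.array(pts); p,d=fit(pts/1000); 
        t=d[o]; sl=d[ax]/t; at=p[ax]+sl*(guess[o]-p[o]); res=np.abs((pts[:,ax]-p[ax])-sl*(pts[:,o]-p[o])).max()
        out[nm]=(round(float(at),1),round(float(sl if ax==1 else -sl),3),round(float(res),1))
    return out
E
python3 - <<'E'
from h import *
for n in("top","side"):
    c=dict(np.load(n+"0.npz")); C=cloud(c); h=hsv(c); print("==",n, binpose(c,(502,61)))
    # patch
    X=plane(c,np.c_[np.tile(np.arange(640),400),np.repeat(np.arange(400),640)],0).reshape(400,640,3)
    reg=(abs(X[...,0]-.67)<.06)&(abs(X[...,1]-.03)<.06)
    m=reg&((h[...,0]<5)|(h[...,0]>172))&(h[...,1]>150); print("patch",m.sum(),rect(X[m]), X[m][:,:2].mean(0))
    ym=(h[...,0]>20)&(h[...,0]<35)&(h[...,1]>170)&(h[...,2]>110)&(X[...,0]>.57)&(X[...,0]<.74)&(abs(X[...,1])<.26)
    for mm,s,ce in comps(ym,40): print("yel",s,rect(X[mm]))
    # tin/coupling
E
```

```text
== top {'back': (552.4, -0.06, 1.2), 'left': (111.6, -0.046, 1.3), 'right': (13.1, -0.022, 2.1)}
patch 973 (array([675.2,  32.6]), array([77.2, 68.7]), np.float64(0.021)) [0.67520129 0.03250614]
yel [406 167   6  15  63] (array([ 601.8, -194.8]), array([11.4, 32.5]), np.float64(-0.023))
yel [210 171   4  20  57] (array([597.3, 254.5]), array([44. ,  6.9]), np.float64(0.008))
== side {'back': (554.5, -0.035, 1.8), 'left': (107.2, -0.053, 2.2), 'right': (-6.2, 0.348, 23.2)}
patch 411 (array([677.2,  31.1]), array([75.4, 65.4]), np.float64(0.02)) [0.67700726 0.03081409]
yel [321 179  47   8 155] (array([653.1, 106.5]), array([145.6,  14.5]), np.float64(0.015))
yel [331 219  18   6  68] (array([607.4, -44.5]), array([49.5, 13.8]), np.float64(0.033))
yel [344 257  56  12 248] (array([ 660.2, -193.5]), array([147.8,  13.9]), np.float64(0.017))
```

>>> jog_arm(plan=[[0,0,-0.1,40,-25,2,0.15],[0,0,-0.3,120,-70,5,0.15],[0,0,-0.5,200,-120,10,0.15],[0,0,-0.7,280,-170,15,0.15],[0,0,-0.9,340,-210,15,0.15],[0,0,-1.1,400,-245,20,0.15],[0,0,-1.33,419,-255,20,0.15],[0,0,-1.33,419,-255,20,0.15],[0,0,-1.33,419,-255,20,0.15],[0,0,-1.33,419,-255,20,0.15],[0,0,-1.33,419,-255,20,0.15],[0,0,-1.33,419,-255,20,0.15]])

```text
time: 1.3
ee_pos: [0.5003, -0.249, 0.2021]
eef_rot: [0.7, 0.715, -0.0, -0.0]
ft_force: [-1.0, 0.1, 0.4]
width: 0.05
grip_force: 0.0
```

>>> jog_arm(plan=[[0,0,0,410,6,60,0.15],[0,0,0,410,6,60,0.15],[0,0,0,410,6,60,0.15],[0,0,0,410,6,60,0.15],[0,0,0,410,6,60,0.15],[0,0,0,410,6,60,0.15],[0,0,0,410,6,60,0.15],[0,0,0,410,6,60,0.15],[0,0,0,410,6,60,0.15],[0,0,0,410,6,100,0.15],[0,0,0,410,6,140,0.15],[0,0,0,410,6,140,0.15]])

```text
time: 2.5
ee_pos: [0.4952, 0.1571, 0.0581]
eef_rot: [0.701, 0.713, -0.004, -0.002]
ft_force: [-1.3, 0.2, -1.4]
width: 0.05
grip_force: 0.0
```

>>> jog_arm(plan=[[0,0,0,0,0,20,0.15],[0,0,0,0,0,35,0.15],[0,0,0,0,0,46,0.15],[0,0,0,-15,0,46,0.15],[0,0,0,-28,0,46,0.15],[0,0,0,-28,0,46,0.15]])

```text
time: 3.1
ee_pos: [0.4995, 0.1296, 0.0169]
eef_rot: [0.702, 0.713, -0.0, 0.001]
ft_force: [0.9, 0.4, -0.3]
width: 0.0501
grip_force: 0.0
```

>>> jog_arm(plan=[[0,0,0,-5,0,0,0.15],[0,0,0,-10,0,0,0.15],[0,0,0,-15,0,0,0.15],[0,0,0,-20,0,0,0.15],[0,0,0,-25,0,0,0.15],[0,0,0,-29,0,0,0.15],[0,0,0,-33,0,0,0.15],[0,0,0,-36,0,0,0.15],[0,0,0,-39,0,0,0.15],[0,0,0,-39,0,0,0.15]])

```text
time: 4.1
ee_pos: [0.4995, 0.0923, 0.0164]
eef_rot: [0.701, 0.714, -0.0, 0.0]
ft_force: [0.3, 1.9, 0.9]
width: 0.05
grip_force: 0.5
```

Run:
```python
from h import *
for n in("top","side"):
    c=camera(n); cv2.imwrite(f"pics/{n}1.png",cv2.resize(c["image"][80:300,180:480,::-1],None,fx=2.5,fy=2.5))
    print(n,binpose(c,(499,30)))
print(status.read_state()["ee_pos"])
```

```text
top {'back': (1013.0, -15.314, 16.4), 'left': (-14.9, 0.025, 1.1), 'right': (-15.4, 0.014, 1.1)}
side {'back': (557.7, 0.023, 1.5), 'left': (76.0, -0.011, 8.3), 'right': (-49.9, 0.004, 8.0)}
[0.4992483  0.09235985 0.01627366]
```

View pics/side1.png

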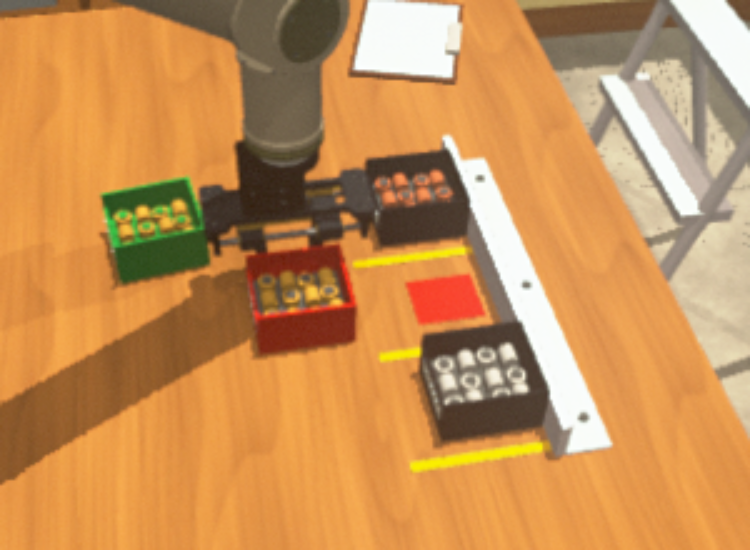

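The bin is now square to the bay, with its right edge at y≈-15, so it needs about 5 mm more sideways. The gripper is clear of the green bin and bin_a because it sits above them.

>>> jog_arm(plan=[[0,0,0,-3,0,0,0.15],[0,0,0,-6,0,0,0.15],[0,0,0,-6,0,0,0.15],[0,0,0,10,0,0,0.15],[0,0,0,35,0,-5,0.15],[0,0,0,40,0,-50,0.15],[0,0,0,40,0,-90,0.15],[0,0,0,40,0,-130,0.15],[0,0,0,40,0,-130,0.15]])

```text
time: 5.1
ee_pos: [0.5014, 0.1338, 0.1516]
eef_rot: [0.7, 0.714, 0.003, 0.003]
ft_force: [0.3, -0.1, -0.2]
width: 0.0504
grip_force: 0.0
```

>>> jog_arm(plan=[[0,0,0.14,-10,-8,0,0.15],[0,0,0.28,-20,-16,0,0.15],[0,0,0.42,-30,-24,0,0.15],[0,0,0.56,-40,-32,0,0.15],[0,0,0.7,-50,-40,0,0.15],[0,0,0.84,-60,-48,0,0.15],[0,0,0.98,-70,-57,0,0.15],[0,0,1.12,-80,-66,0,0.15],[0,0,1.26,-90,-75,0,0.15],[0,0,1.4,-100,-84,0,0.15],[0,0,1.57,-104,-88,0,0.15],[0,0,1.57,-104,-88,0,0.15]])

```text
time: 6.3
ee_pos: [0.4121, 0.0263, 0.1461]
eef_rot: [1.0, 0.008, -0.0, 0.001]
ft_force: [0.3, 0.2, 0.5]
width: 0.0497
grip_force: 0.0
```

Run:
```python
from h import *
for n in("top","side"):
    c=camera(n); cv2.imwrite(f"pics/{n}2.png",cv2.resize(c["image"][80:300,180:480,::-1],None,fx=2.5,fy=2.5))
    print(n,binpose(c,(499,28)))
s=status.read_state();print(s["ee_pos"],s["eef_rot"],s["joint_positions"])
```

```text
top {'back': (555.4, 0.017, 1.7), 'left': (73.2, 0.065, 1.2), 'right': (80.2, -4.179, 44.5)}
side {'back': (557.6, 0.005, 1.4), 'left': (70.8, 0.013, 2.1), 'right': (-49.8, -0.089, 24.7)}
[0.41272107 0.02729401 0.14633686] [ 9.99935818e-01  1.13278666e-02 -5.32850394e-05  1.89229195e-04] [ 0.494121   -0.05005307 -0.64359864  2.05107775 -0.03278969  1.13093119
 -1.68304508]
```

View pics/side2.png

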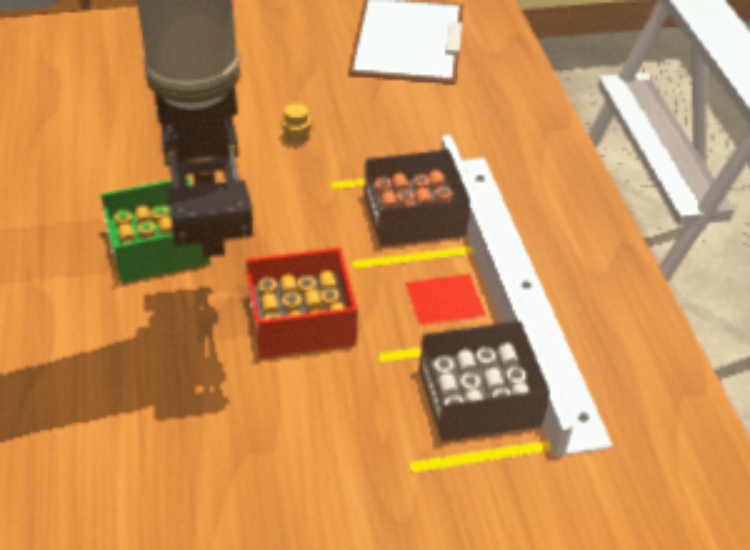

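The bin is square to the bay and about 3 mm right of its axis, with its front at x≈0.446. The fingers are clear in front of it. I'll descend and push.

>>> jog_arm(plan=[[0,0,0,0,0,40,0.15],[0,0,0,0,0,80,0.15],[0,0,0,0,0,110,0.15],[0,0,0,0,0,130,0.15],[0,0,0,0,0,130,0.15],[0,0,0,10,0,130,0.15],[0,0,0,18,0,130,0.15],[0,0,0,24,0,130,0.15],[0,0,0,30,0,130,0.15],[0,0,0,36,0,130,0.15],[0,0,0,43,0,130,0.15],[0,0,0,50,0,130,0.15]])

```text
time: 7.6
ee_pos: [0.4631, 0.0283, 0.0166]
eef_rot: [1.0, 0.01, -0.0, 0.0]
ft_force: [-2.9, -1.0, 2.0]
width: 0.0501
grip_force: 1.8
```

>>> jog_arm(plan=[[0,0,0,7,0,0,0.15],[0,0,0,14,0,0,0.15],[0,0,0,21,0,0,0.15],[0,0,0,28,0,0,0.15],[0,0,0,35,0,0,0.15],[0,0,0,42,0,0,0.15],[0,0,0,49,0,0,0.15],[0,0,0,56,0,0,0.15],[0,0,0,63,0,0,0.15],[0,0,0,70,0,0,0.15],[0,0,0,76,0,0,0.15],[0,0,0,80,0,0,0.15]])

```text
time: 8.8
ee_pos: [0.5433, 0.03, 0.0165]
eef_rot: [1.0, 0.01, 0.0, -0.0]
ft_force: [-3.4, -0.1, 3.5]
width: 0.0496
grip_force: 1.9
```

Run:
```python
from h import *
p=status.read_state()["ee_pos"];print(p)
for n in("top","side"):
    c=camera(n); cv2.imwrite(f"pics/{n}3.png",cv2.resize(c["image"][80:300,180:480,::-1],None,fx=2.5,fy=2.5))
    print(n,binpose(c,(p[0]*1000+64,p[1]*1000)))
```

```text
[0.54329413 0.02999447 0.01650121]Traceback (most recent call last):
  File "<stdin>", line 5, in <module>
  File "h.py", line 36, in binpose
    pts=np.array(pts); p,d=fit(pts/1000);
                           ~~~^^^^^^^^^^
  File "h.py", line 24, in fit
    vx,vy,x,y=cv2.fitLine((P[:,:2]*1000).astype(np.float32),cv2.DIST_HUBER,0,.01,.01).ravel(); return np.array([x,y]),np.array([vx,vy])
                           ~^^^^^^
IndexError: too many indices for array: array is 1-dimensional, but 2 were indexed
```

Run:
```python
from h import *
c=camera("side"); cv2.imwrite("pics/side4.png",cv2.resize(c["image"][80:300,180:480,::-1],None,fx=2.5,fy=2.5))
print(binpose(c,(607,30)))
```

```text
{'back': (662.9, 0.044, 2.3), 'left': (49.3, 2.942, 124.6), 'right': (-54.6, 0.069, 28.2)}
```

View pics/side4.png

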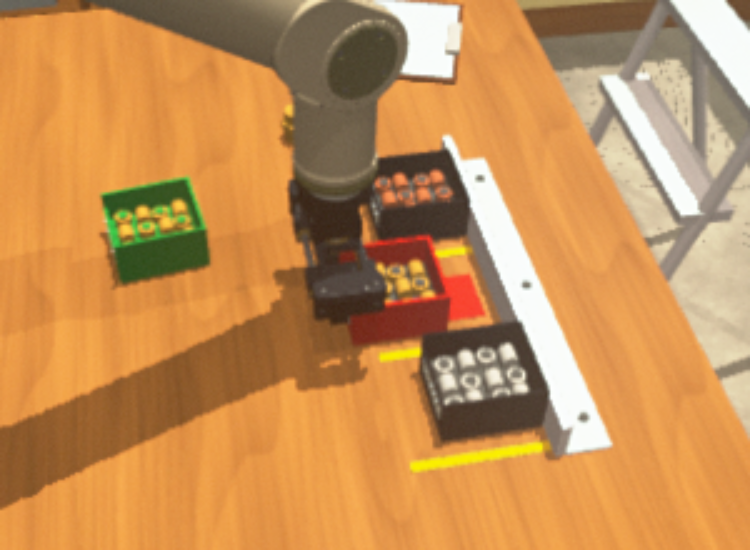

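The bin is entering the bay squarely between its neighbours, with its back at x≈0.662 and about 67 mm to go. I'll continue, slowing near the rail.

>>> jog_arm(plan=[[0,0,0,5,0,0,0.15],[0,0,0,11,0,0,0.15],[0,0,0,17,0,0,0.15],[0,0,0,23,0,0,0.15],[0,0,0,29,0,0,0.15],[0,0,0,35,0,0,0.15],[0,0,0,41,0,0,0.15],[0,0,0,47,0,0,0.15],[0,0,0,52,0,0,0.15],[0,0,0,56,0,0,0.15],[0,0,0,59,0,0,0.15],[0,0,0,60,0,0,0.15]])

```text
time: 10.1
ee_pos: [0.603, 0.0312, 0.0165]
eef_rot: [1.0, 0.01, 0.0, -0.0]
ft_force: [-2.4, -0.7, 1.3]
width: 0.0502
grip_force: 1.5
```

>>> jog_arm(plan=[[0,0,0,1,0,0,0.15],[0,0,0,2,0,0,0.15],[0,0,0,3,0,0,0.15],[0,0,0,4,0,0,0.15],[0,0,0,4,0,0,0.15]])

```text
time: 10.6
ee_pos: [0.6069, 0.0312, 0.0166]
eef_rot: [1.0, 0.01, 0.0, 0.0]
ft_force: [-2.2, -0.2, -0.6]
width: 0.05
grip_force: 0.6
```

>>> jog_arm(plan=[[0,0,0,1,0,0,0.15],[0,0,0,2,0,0,0.15],[0,0,0,2,0,0,0.15]])

```text
time: 10.9
ee_pos: [0.6089, 0.0313, 0.0165]
eef_rot: [1.0, 0.01, 0.0, 0.0]
ft_force: [-1.3, 0.2, -1.2]
width: 0.05
grip_force: 0.6
```

>>> jog_arm(plan=[[0,0,0,1,0,0,0.15],[0,0,0,1,0,0,0.15]])

```text
time: 11.1
ee_pos: [0.6098, 0.0313, 0.0166]
eef_rot: [1.0, 0.01, 0.0, 0.0]
ft_force: [-1.4, -0.4, -1.0]
width: 0.0499
grip_force: 1.0
```

>>> jog_arm(plan=[[0,0,0,1,0,0,0.15],[0,0,0,1,0,0,0.15]])

```text
time: 11.3
ee_pos: [0.6098, 0.0313, 0.0165]
eef_rot: [1.0, 0.01, -0.001, 0.0]
ft_force: [-8.0, -0.6, 4.4]
width: 0.0497
grip_force: 3.8
```

>>> jog_arm(plan=[[0,0,0,1,0,0,0.15],[0,0,0,1,0,0,0.15],[0,0,0,1,0,0,0.15]])

```text
time: 11.6
ee_pos: [0.6098, 0.0313, 0.0165]
eef_rot: [1.0, 0.01, -0.002, 0.0]
ft_force: [-13.0, -0.5, 7.8]
width: 0.0503
grip_force: 6.2
```

The bin is firmly against the rail at 13 N, with no further motion. I'll back off and check.

>>> jog_arm(plan=[[0,0,0,-5,0,0,0.15],[0,0,0,-20,0,0,0.15],[0,0,0,-50,0,0,0.15],[0,0,0,-80,0,-40,0.15],[0,0,0,-110,0,-90,0.15],[0,0,0,-150,0,-140,0.15],[0,0,0,-180,0,-160,0.15],[0,0,0,-180,0,-160,0.15],[0,0,0,-180,0,-160,0.15]])

```text
time: 12.5
ee_pos: [0.4324, 0.0273, 0.178]
eef_rot: [1.0, 0.01, 0.002, 0.001]
ft_force: [1.4, 0.3, -0.9]
width: 0.0502
grip_force: 0.0
```

Run:
```python
from h import *
for n in("top","side"):
    c=camera(n); cv2.imwrite(f"pics/{n}5.png",cv2.resize(c["image"][80:300,140:500 ,::-1],None,fx=2.2,fy=2.2))
    try: print(n,binpose(c,(673,31)))
    except Exception as e: print(n,e)
    h=hsv(c);C=cloud(c)
    k=C[(C[...,2]>.044)&(C[...,2]<.056)&(C[...,0]>.7)&(abs(C[...,1])<.35)&(h[...,1]<70)&(h[...,2]>120)]; print("rail",rect(k))
```

```text
top too many indices for array: array is 1-dimensional, but 2 were indexed
rail (array([734.7,  33.4]), array([ 14.2, 478.2]), np.float64(0.019))
side {'back': (727.5, 0.022, 1.4), 'left': (76.0, 0.002, 2.3), 'right': (-26.3, 0.205, 22.1)}
rail (array([736.6,  32.2]), array([ 14.9, 480.2]), np.float64(0.021))
```

View pics/side5.png

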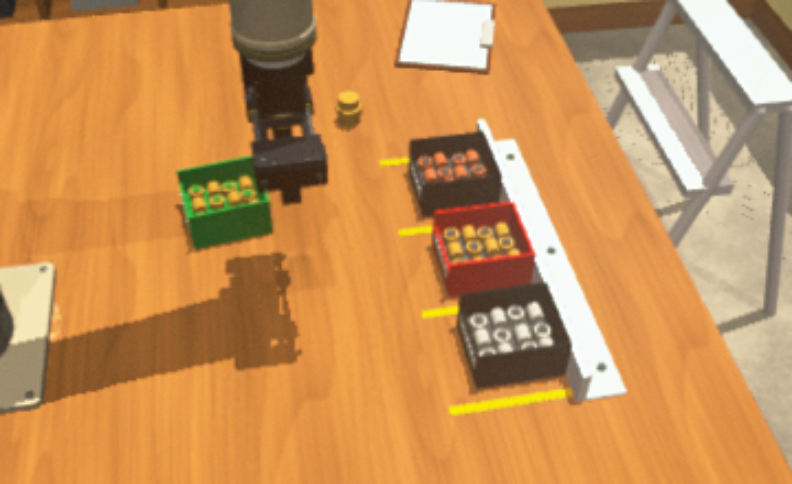

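View pics/top5.png

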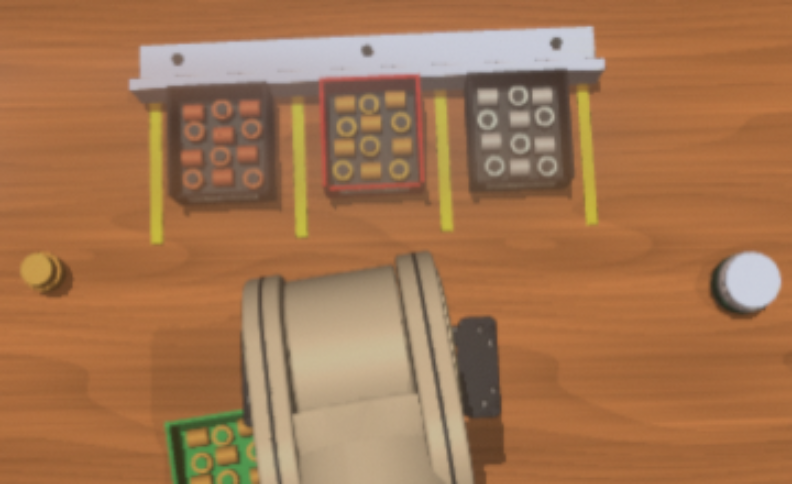

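Both views show the red bin square and flush at the rail between its yellow lines; in the top crop it sits at about (372,132), with the lines at 299 and 443. The black bins, coupling and tin haven't moved. Handing in.

```bash
python3 -c "
from bench import order
print(order.close_job())"
```

```text
the job is handed in; nothing more can be done
None
```

The red bin is flush against the rail between the bay's yellow lines, a few millimetres right of centre; nothing else moved, and I handed the job in at about 13 s of robot time.

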